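# Fetch the sample jar from behind the reagent bottles and weigh it

### The job

The black-lidded sample jar is boxed in by three taller bottles on the aluminium caddy: leaving the jar where it is, first stand all three bottles upright in the grey tray, then set the jar in the middle of the balance pan and leave it there, and only then put each bottle back upright in the middle of the caddy mat of its own cap colour. Set everything down gently without dropping or tipping it, and leave the glass flask alone.

Things in the scene. Friction and masses are not known exactly. Their poses are not given: they have to be found in the camera images.
- red_bottle: Loose upright clear glass reagent bottle with a red screw cap and white content, about 0.2 kg. 135 mm tall; body 48 mm diameter up to 75 mm height, then a shoulder; the cap is a plain cylinder 39 mm in diameter from 100 to 135 mm height, a good place to grip from above. Origin: centre of its underside, z up.
- blue_bottle: Loose upright clear glass reagent bottle with a blue screw cap and white content, about 0.2 kg. 135 mm tall; body 48 mm diameter up to 75 mm height, then a shoulder; the cap is a plain cylinder 39 mm in diameter from 100 to 135 mm height, a good place to grip from above. Origin: centre of its underside, z up.
- yellow_bottle: Loose upright clear glass reagent bottle with a yellow screw cap and white content, about 0.2 kg. 135 mm tall; body 48 mm diameter up to 75 mm height, then a shoulder; the cap is a plain cylinder 39 mm in diameter from 100 to 135 mm height, a good place to grip from above. Origin: centre of its underside, z up.
- red_mat: Fixed red round mat, 64 mm diameter, 3 mm thick, on the caddy: home of the red-capped bottle, which starts on it. Origin: centre of its underside, 10 mm above the bench. Axes are the caddy's: +x to its back wall, y along that wall. One mat lies in front of the jar (-x), the others 68 mm to its left and right (and 10 mm nearer); colours in any order.
- blue_mat: Fixed blue round mat, 64 mm diameter, 3 mm thick, on the caddy: home of the blue-capped bottle, which starts on it. Origin: centre of its underside, 10 mm above the bench. Axes are the caddy's: +x to its back wall, y along that wall. One mat lies in front of the jar (-x), the others 68 mm to its left and right (and 10 mm nearer); colours in any order.
- yellow_mat: Fixed yellow round mat, 64 mm diameter, 3 mm thick, on the caddy: home of the yellow-capped bottle, which starts on it. Origin: centre of its underside, 10 mm above the bench. Axes are the caddy's: +x to its back wall, y along that wall. One mat lies in front of the jar (-x), the others 68 mm to its left and right (and 10 mm nearer); colours in any order.
- jar: Loose round glass sample jar, yellow content, flat black lid; 46 mm diameter all over, 60 mm tall, 0.15 kg. Origin: centre of underside, z up. Starts 8 to 21 mm from the bottles, on the caddy: a fixed aluminium plate 150 x 210 x 10 mm on the bench, with only a back wall, 70 mm high, its inner face 60 mm behind the jar's middle.
- tray: Fixed low grey open tray, the side area: 140 mm (its x) x 230 mm (its y) outside, walls 5 mm thick and 20 mm high, floor 5 mm thick. Origin: centre of its underside, on the bench. Empty at the start; holds the three bottles side by side along its y.
- balance: Fixed white laboratory balance, housing 150 mm (its x) x 190 mm (its y) and 45 mm high, with a flat round steel weighing pan of 110 mm diameter centred over it, top of the pan 60 mm above the bench; the pan does not move. Origin: on the bench straight below the pan's centre.
- flask: Loose green conical glass flask, 80 mm diameter at the foot, 110 mm tall, standing on the bench near the work; it is not part of the job. Origin: centre of its underside.

How it is judged:
By the outcome, as a careful person would: the job done as asked, in the order asked, and still so for the second after the job is handed in, with the robot touching nothing.
It also fails if it takes over 152 s, if anything falls off the work surface, if the arm or the gripper's body presses on something with over 40 N, if the wrist force passes 120 N, or if a joint passes its speed limit or range.

### The arm

A 6-joint arm with a two-finger parallel gripper is mounted at the origin on the work surface. World frame = base frame: x ahead of the robot, y to its left, z up, the work surface at z = 0. Lengths are in m, angles in rad, forces in N, time in s.
With the tool pointing down it reaches from about 0.375 to 0.9 m from the base axis. Payload 3.1 kg.
Tool frame: the origin (TCP) lies midway between the tips of the shut fingers; the grasp point (between the pads) lies 19 mm behind it; x points along the fingers, z is the direction in which the jaws open and shut, and the axes are right-handed (so a half turn about x gives the same grasp; the last joint's range is limited). The gripper opens to 85 mm and grips with 20 to 120 N. Pads are 22 mm wide; open, the fingers measure 114 mm over their backs; the gripper's body (76 mm by 85 mm) begins 54 mm behind the grasp point. The pads swing forward as they close: fully open they stand 13 mm farther back than shut.
Start: joints at [1.107, 0.527, 1.433, -0, 1.181, -0.178], TCP at [0.176, 0.6, 0.231] pointing down, gripper open.
Joint ranges: [-3.08, 3.08], [-0.75, 2.2], [0.22, 2.44], [-1.43, 4.57], [0, 2.65], [-2.85, 2.85]. Speed limits (rad/s): [2.79, 2.79, 3.14, 3.14, 3.14, 3.14].

### API

Orientations are given as a unit quaternion [x, y, z, w].
In Python, from station import status, snapshot, camera_params, ticket gives the robot as it stands.
- The arm moves only by the tool arm_command, never from a script. Its argument "series" is a list that holds one entry, the list of rows, each a list of 4 numbers: the shift along the tool's x, y, z in mm, then the turn about the tool's x in rad. A call has 1 to 10 rows; each row shifts and turns the commanded pose from where the row before left it, along the tool's axes as they then stand; what a row does not reach is not made up. A row lasts 1/10 s, in which the tool goes at most 50 mm and 8.59 degrees, less where a joint would pass 70% of its speed; a pose out of reach is approached as far as the arm can. A call is refused whole if a number of a shift passes 50 or a number of a turn 0.15, either way. A call with a gripper value outside its range is refused whole. "jaw" is the opening in per cent of the stroke, from 0 (shut) to 100 (fully open), set as the call begins (left out, the last holds). The fingers move at their own pace and stop on an object; "force" is the grip in N (left out, the last holds). Time passes only in rows, so rows that do not move let the fingers close. It gives the time, the measured TCP pose, the force and the opening at its end, in the units of the state.
- status.sense(): the state, without advancing time (a new reading comes with each control period).
- snapshot(name): name is "scene" or "top"; returns the picture (384x512x3 uint8, red, green, blue); there is no depth.
- camera_params(name): a dict with "fovy" (degrees; the focal length in pixels is half the picture's height over the tangent of half this angle, whatever the lens; pixels are square), "cx", "cy" (the principal point, pixels), "extrinsics" (4x4, takes a point from camera to world coordinates). Camera axes: x right, y down, z forward; pixel columns grow to the right and rows downward; lengths in m; the calibration is good to about 2 mm. A picture is of the moment at which its call begins. camera_params takes no time and is no camera call.
- ticket.sign_off(): hands the job in, once; it reports no verdict.
The state is a dict: "t": time; "q": joint angles; "qd": joint speeds; "tau": joint torques, N m; "tcp_pos": TCP position; "tool_rot": TCP orientation; "force": force on the tool from outside, world axes, zero at the start; "ft_torque": the same for the moment, N m; "finger_gap": opening from 0.0 (shut) to 1.0 (fully open).
Only numpy, scipy, OpenCV 4.12 (cv2) and the standard library are available. Lean on these libraries where they do the work, as an engineer would, in place of code of your own. Each camera call takes 0.05 s, during which the arm holds its last target. There are 200 camera calls.

## Working session

There is one attempt and no reset: what is moved stays moved. The work goes in short steps, Python scripts to look and compute and a tool call to move; the robot and the scene stay as the last step left them, time stands still between calls to the robot, and variables do not carry over. Pictures are saved under pics/ and viewed, about 12 in all and at most 16, crops included, and the job is handed in when it is done.

Besides the shell and the picture viewer there is one more tool, called after "Request:" as name(argument=value, ...) on one line, values as JSON. arm_command: Moves the arm, as the interface text tells. Its arguments: {"type":"object","properties":{"series":{"type":"array"},"jaw":{"type":"number"},"force":{"type":"number"}},"required":["series"]}

```bash
ls; mkdir -p pics; python3 - <<'E'
from station import status,snapshot,camera_params
import cv2,numpy as np
np.set_printoptions(precision=4,suppress=True)
print(status.sense())
for n in("scene","top"):
    im=snapshot(n); cv2.imwrite(f"pics/{n}0.png",im[:,:,::-1]); c=camera_params(n); print(n,c)
E
```

```text
pics
{'t': 0.0, 'q': array([ 1.1075,  0.5284,  1.4339,  0.    ,  1.1814, -0.1785]), 'qd': array([-0.0005, -0.0008,  0.0007, -0.0016,  0.0016,  0.0009]), 'tau': array([  0.0001, -44.2365, -17.802 ,  -0.0004,   0.0087,  -0.    ]), 'tcp_pos': array([0.1752, 0.5992, 0.2303]), 'tool_rot': array([-0.4243,  0.5666,  0.4236,  0.5652]), 'force': array([ 0.5063, -0.8905, -0.2538]), 'ft_torque': array([-0.051 , -0.0255, -0.0011]), 'finger_gap': 0.9982563134907771}
scene {'fovy': 46.0059107313108, 'cx': 253.30730209141322, 'cy': 194.51021320375978, 'extrinsics': array([[ 0.6717,  0.5513, -0.4948,  1.1258],
       [ 0.7407, -0.4888,  0.4609, -0.5222],
       [ 0.0122, -0.6761, -0.7367,  0.9122],
       [ 0.    ,  0.    ,  0.    ,  1.    ]])}
top {'fovy': 43.23736498398367, 'cx': 251.03569166884725, 'cy': 186.60224235946626, 'extrinsics': array([[ 0.0868, -0.9721,  0.2179,  0.3066],
       [-0.9962, -0.0842,  0.0214, -0.0079],
       [-0.0024, -0.2189, -0.9757,  1.1766],
       [ 0.    ,  0.    ,  0.    ,  1.    ]])}
```

View pics/top0.png

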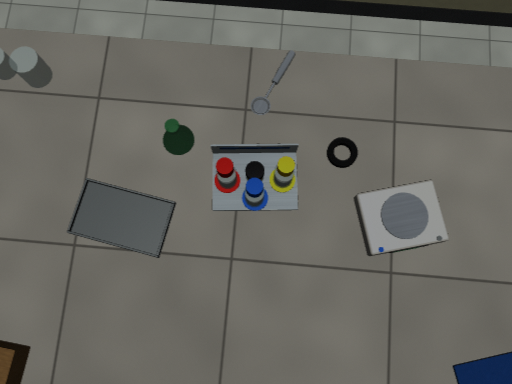

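View pics/scene0.png

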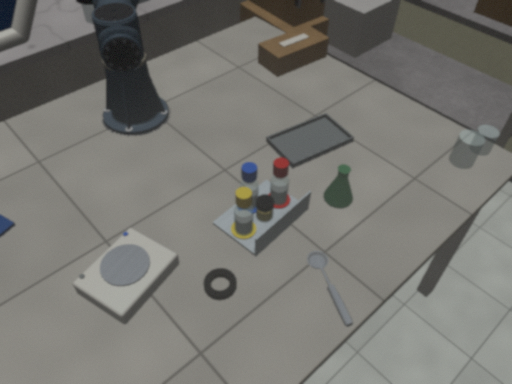

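Top view: red cap (225,167), blue (255,187), yellow (286,165), jar lid (255,171), tray (122,218), pan (404,216), flask (178,138). Scene view: same things, caps at (281,167), (249,173), (244,197).

```bash
cat > h.py <<'E'
import cv2,numpy as np
from station import status,snapshot,camera_params
np.set_printoptions(precision=4,suppress=True)
def ray(n,uv):
    c=camera_params(n);E=np.array(c["extrinsics"]);f=192/np.tan(np.radians(c["fovy"])/2)
    d=E[:3,:3]@np.array([(uv[0]-c["cx"])/f,(uv[1]-c["cy"])/f,1]);return E[:3,3],d/np.linalg.norm(d)
def on(n,uv,z):
    o,d=ray(n,uv);return o+d*(z-o[2])/d[2]
def two(a,b):
    (o,d),(p,e)=ray("top",a),ray("scene",b)
    s=np.linalg.lstsq(np.c_[d,-e],p-o,rcond=None)[0];A,B=o+s[0]*d,p+s[1]*e
    return (A+B)/2,np.linalg.norm(A-B)
HUE=dict(red=((0,8),(172,180)),yellow=((22,36),),blue=((108,128),))
def mask(im,c,smin=150,vmin=60):
    h=cv2.cvtColor(im,cv2.COLOR_RGB2HSV);m=np.zeros(h.shape[:2],np.uint8)
    for a,b in HUE[c]: m|=cv2.inRange(h,(a,smin,vmin),(b,255,255))
    return m
def blobs(m,amin=30):
    n,_,s,c=cv2.connectedComponentsWithStats(m)
    return [(s[i,:5].tolist(),c[i]) for i in range(1,n) if s[i,4]>=amin]
def crop(im,x0,y0,x1,y1,k,name):
    cv2.imwrite(f"pics/{name}.png",cv2.resize(im[y0:y1,x0:x1,::-1],None,fx=k,fy=k,interpolation=cv2.INTER_CUBIC))
E
python3 - <<'E'
from h import *
T=cv2.imread("pics/top0.png")[:,:,::-1].copy();S=cv2.imread("pics/scene0.png")[:,:,::-1].copy()
for c in HUE:
    for n,im in(("top",T),("scene",S)):
        for b in blobs(mask(im,c)):
            if 150<b[1][0]<350 and 120<b[1][1]<260: print(c,n,b,on(n,b[1],.1305),on(n,b[1],.0115))
g=cv2.cvtColor(T,cv2.COLOR_RGB2GRAY)
crop(T,50,170,190,270,5,"tray0"); crop(T,190,130,320,225,6,"caddy0")
crop(T,340,170,460,270,6,"bal0")
E
```

```text
red top ([216, 158, 17, 16, 222], array([224.1982, 165.6396])) [0.5828 0.0789 0.1305] [0.6142 0.0888 0.0115]
red top ([215, 172, 25, 21, 180], array([227.4944, 184.6944])) [0.54   0.0673 0.1305] [0.5665 0.0759 0.0115]
red scene ([275, 159, 13, 9, 94], array([280.9468, 162.8723])) [0.567  0.0911 0.1305] [0.4819 0.1845 0.0115]
yellow top ([278, 157, 17, 17, 222], array([285.6622, 164.6892])) [ 0.5968 -0.0577  0.1305] [ 0.6298 -0.0634  0.0115]
yellow top ([270, 171, 25, 21, 175], array([280.4286, 184.0686])) [ 0.5515 -0.0494  0.1305] [ 0.5793 -0.0541  0.0115]
blue top ([246, 177, 17, 18, 244], array([254.0615, 185.7705])) [0.5426 0.0085 0.1305] [0.5694 0.0104 0.0115]
blue top ([242, 190, 26, 21, 170], array([255.7412, 202.2765])) [0.5059 0.0016 0.1305] [0.5285 0.0027 0.0115]
blue scene ([244, 164, 11, 8, 37], array([249.2162, 167.6216])) [0.527  0.02   0.1305] [0.4358 0.1026 0.0115]
```

View pics/caddy0.png

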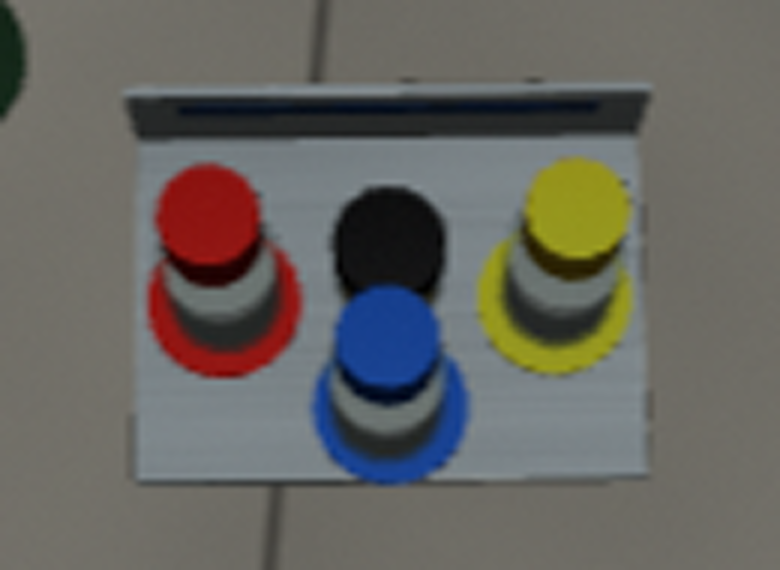

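View pics/tray0.png

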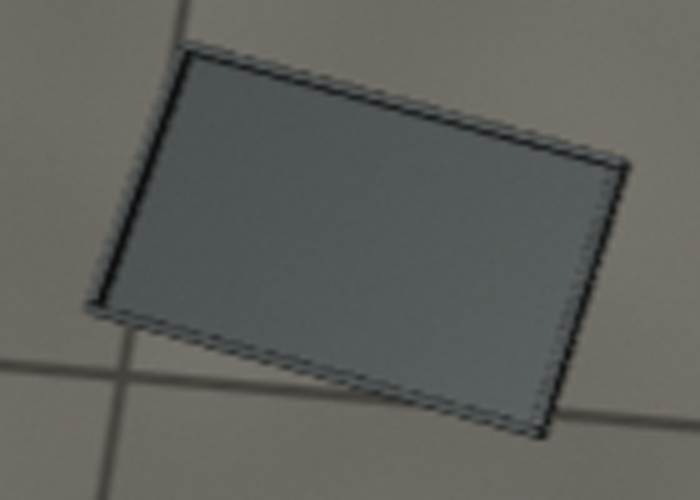

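View pics/bal0.png

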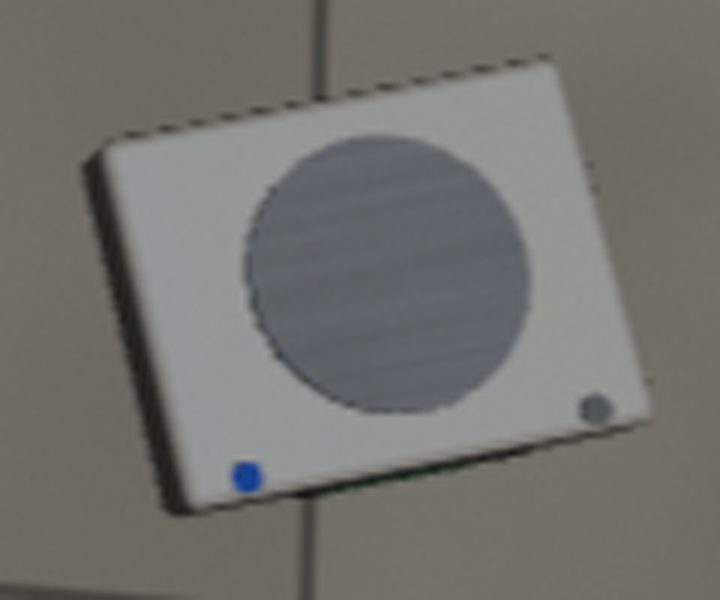

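Crops: the caps are clean discs (red (208,214), blue (388,335), yellow (578,208), lid (389,240) in the caddy crop), the mats show outside the bottles, tray corners and pan disc (387,274) are clear.

```bash
python3 - <<'E'
from h import *
def C(x,y,x0,y0,k): return ((x+.5)/k-.5+x0,(y+.5)/k-.5+y0)
c=lambda x,y:C(x,y,190,130,6)
P={}
for n,x,y,z in[("redcap",208,214,.148),("bluecap",388,335,.148),("yelcap",578,208,.148),("jarlid",389,240,.07),("redmat",225,302,.013),("bluemat",391,409,.013),("yelmat",556,299,.013),("frontL",137,481,.01),("frontR",648,476,.01),("backL",137,138,.01),("backR",640,134,.01),("wallL",125,90,.08),("wallR",650,86,.08)]:
    print(n,on("top",c(x,y),z)*1000)
pan=on("top",C(387,274,340,170,6),.06);print("pan",pan*1000)
t=np.array([on("top",C(*p,50,170,5),.02) for p in[(183,45),(628,163),(545,435),(90,307)]])
print("tray",t*1000,t.mean(0)*1000,[np.linalg.norm(t[i]-t[i-1]) for i in range(4)])
d=(t[0]-t[1]+t[3]-t[2]);print("tray y dir",d/np.linalg.norm(d))
print("flask foot",on("top",(178,139),0)*1000,"flask top",on("top",(172,126),.11)*1000)
# project to scene for check
cp=camera_params("scene");E=np.linalg.inv(np.array(cp["extrinsics"]));f=192/np.tan(np.radians(cp["fovy"])/2)
def pr(p):
    q=E[:3,:3]@p+E[:3,3];return q[:2]/q[2]*f+[cp["cx"],cp["cy"]]
S=cv2.imread("pics/scene0.png")
out=cv2.resize(S[130:300,70:370],None,fx=2.6,fy=2.6,interpolation=cv2.INTER_CUBIC)
for p in[on("top",c(208,214),.148),on("top",c(388,335),.148),on("top",c(578,208),.148),on("top",c(389,240),.07),pan]:
    u=pr(p);print(u);cv2.drawMarker(out,tuple(int(v) for v in ((u-[70,130]+.5)*2.6)),(255,0,255),0,8,1)
cv2.imwrite("pics/chk.png",out)
E
```

```text
redcap [579.0706  77.4555 148.    ]
bluecap [539.4725   7.8859 148.    ]
yelcap [593.0139 -57.392  148.    ]
jarlid [595.3353  11.9592  70.    ]
redmat [578.1308  77.9781  13.    ]
bluemat [539.2903   6.0922  13.    ]
yelmat [591.1405 -57.629   13.    ]
frontL [501.1963 106.5794  10.    ]
frontR [ 521.2163 -100.4444   10.    ]
backL [645.7956 121.7242  10.    ]
backR [665.6246 -87.5676  10.    ]
wallL [644.6401 120.7169  80.    ]
wallR [664.0936 -85.4037  80.    ]
pan [ 518.5026 -344.5478   60.    ]
tray [[549.9494 422.8055  20.    ]
 [510.2199 197.6538  20.    ]
 [376.469  221.0068  20.    ]
 [418.0764 446.4774  20.    ]] [463.6787 321.9859  20.    ] [np.float64(0.13398079022560896), np.float64(0.2286301227738657), np.float64(0.13577435280138037), np.float64(0.2292774896748611)]
tray y dir [ 0.1776  0.9841 -0.    ]
flask foot [676.9798 213.9048   0.    ] flask top [672.5802 210.8445 110.    ]
[280.856 162.768]
[248.9724 167.4248]
[243.3541 192.6428]
[264.95   200.8445]
[124.9466 263.6677]
```

View pics/chk.png

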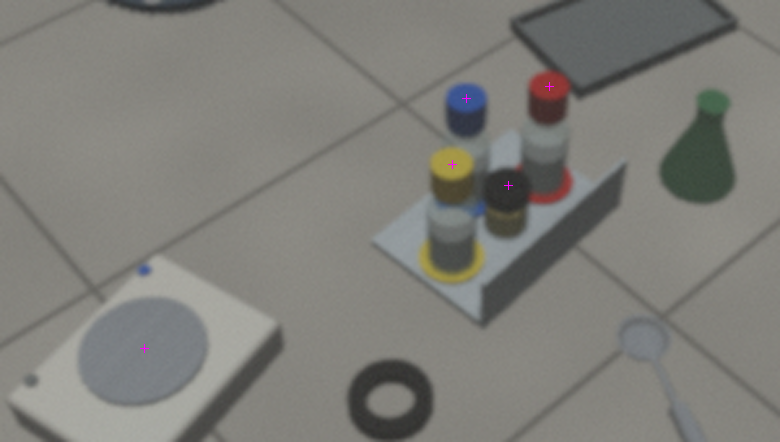

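Both views agree to about a pixel, and the mat spacing (136 mm) and tray size check out. I'll turn the jaws to world x so that tool x,y,z = -Z,+Y,+X. The first target is red at (579,77.5).

Request:
arm_command(series=[[[0, 0, 0, 0.1429], [0, 0, 0, 0.1429], [0, 0, 0, 0.1429], [0, 0, 0, 0.1429], [0, 0, 0, 0.1429], [0, 0, 0, 0.1429], [0, 0, 0, 0.1429], [0, 0, 0, 0.1429], [0, 0, 0, 0.1429], [0, 0, 0, 0]]], jaw=66, force=40)

```text
t: 1.1
tcp_pos: [0.1754, 0.5995, 0.2308]
tool_rot: [-0.0, 0.707, -0.0, 0.707]
force: [-0.1, 0.2, -0.0]
finger_gap: 0.657
```

Request:
arm_command(series=[[[0, -36, 28, 0], [0, -36, 28, 0], [0, -36, 28, 0], [0, -36, 28, 0], [0, -36, 28, 0], [0, -36, 28, 0], [0, -36, 28, 0], [0, -36, 28, 0], [0, -36, 28, 0], [0, -36, 28, 0]]])

```text
t: 2.1
tcp_pos: [0.4563, 0.2382, 0.2313]
tool_rot: [-0.001, 0.707, 0.001, 0.707]
force: [0.5, 0.6, -0.6]
finger_gap: 0.663
```

Request:
arm_command(series=[[[0, -36, 28, 0], [0, -36, 28, 0], [0, -36, 28, 0], [0, -36, 28, 0], [0, -18, 12, 0], [0, 0, 0, 0], [0, 0, 0, 0]]])

```text
t: 2.8
tcp_pos: [0.5789, 0.0777, 0.2308]
tool_rot: [0.0, 0.708, 0.0, 0.706]
force: [0.1, -0.2, -0.5]
finger_gap: 0.662
```

Request:
arm_command(series=[[[25, 0, 0, 0], [25, 0, 0, 0], [25, 0, 0, 0], [20, 0, 0, 0], [15, 0, 0, 0], [10, 0, 0, 0], [5, 0, 0, 0], [0, 0, 0, 0]]])

```text
t: 3.6
tcp_pos: [0.5789, 0.0785, 0.1061]
tool_rot: [-0.0, 0.707, 0.001, 0.707]
force: [-0.2, 0.2, 0.3]
finger_gap: 0.658
```

Request:
arm_command(series=[[[0, 0, 0, 0], [0, 0, 0, 0], [0, 0, 0, 0], [0, 0, 0, 0], [0, 0, 0, 0], [0, 0, 0, 0], [0, 0, 0, 0]]], jaw=0)

```text
t: 4.3
tcp_pos: [0.5799, 0.0778, 0.1072]
tool_rot: [0.0, 0.707, -0.0, 0.708]
force: [-0.1, -0.4, 4.9]
finger_gap: 0.442
```

```bash
python3 - <<'E'
from h import *
print(status.sense()["tcp_pos"],status.sense()["finger_gap"],status.sense()["force"])
crop(snapshot("scene"),200,120,350,250,5,"g1")
E
```

```text
[0.5799 0.0778 0.1072] 0.44188884929794686 [-0.1329 -0.3916  4.9327]
```

View pics/g1.png

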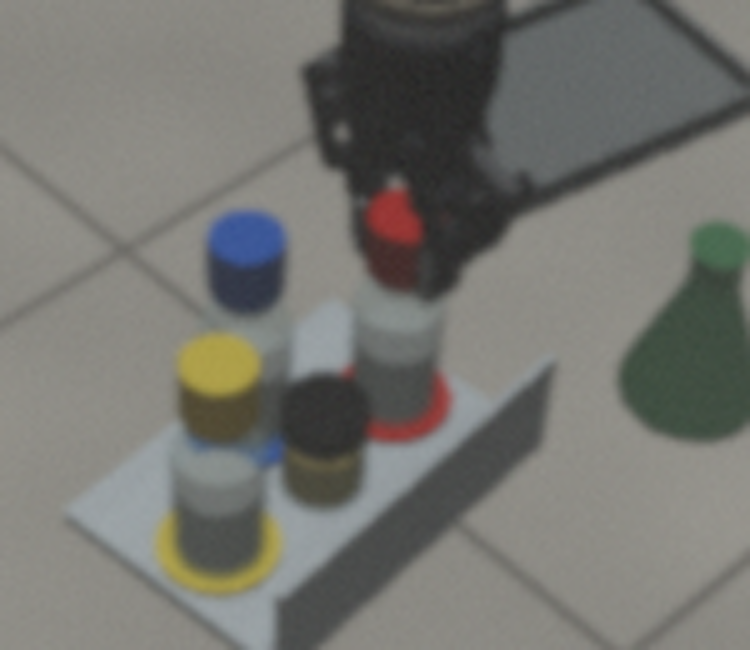

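Gripped (gap 37.6 mm, cap centred between the pads). Now lift and carry to the far slot (476,389).

Request:
arm_command(series=[[[-4, 0, 0, 0], [-10, 0, 0, 0], [-20, 0, 0, 0], [-26, 0, 0, 0], [-20, 5, -2, 0], [0, 10, -3, 0], [0, 20, -7, 0], [0, 28, -9, 0], [0, 30, -10, 0], [0, 30, -10, 0]]])

```text
t: 5.35
tcp_pos: [0.5369, 0.202, 0.185]
tool_rot: [0.0, 0.708, -0.0, 0.706]
force: [0.0, 0.4, -2.2]
finger_gap: 0.447
```

Request:
arm_command(series=[[[0, 30, -10, 0], [0, 30, -10, 0], [0, 30, -10, 0], [0, 30, -10, 0], [0, 28, -9, 0], [0, 22, -7, 0], [0, 12, -4, 0], [0, 6, -2, 0], [0, 0, 0, 0], [0, 0, 0, 0]]])

```text
t: 6.35
tcp_pos: [0.4767, 0.3879, 0.186]
tool_rot: [-0.0, 0.707, -0.001, 0.707]
force: [-0.3, -0.6, -1.6]
finger_gap: 0.45
```

Request:
arm_command(series=[[[8, 0, 0, 0], [16, 0, 0, 0], [20, 0, 0, 0], [18, 0, 0, 0], [12, 0, 0, 0], [6, 0, 0, 0], [3, 0, 0, 0], [1, 0, 0, 0], [0, 0, 0, 0], [0, 0, 0, 0]]])

```text
t: 7.35
tcp_pos: [0.477, 0.3891, 0.103]
tool_rot: [0.0, 0.707, 0.0, 0.708]
force: [1.1, -0.3, -2.7]
finger_gap: 0.443
```

Request:
arm_command(series=[[[1, 0, 0, 0], [0.5, 0, 0, 0], [0.5, 0, 0, 0], [0.5, 0, 0, 0], [0.5, 0, 0, 0], [0, 0, 0, 0], [0, 0, 0, 0]]])

```text
t: 8.05
tcp_pos: [0.4765, 0.3888, 0.0993]
tool_rot: [0.0, 0.707, -0.0, 0.707]
force: [0.8, 1.0, -1.1]
finger_gap: 0.444
```

Request:
arm_command(series=[[[0.5, 0, 0, 0], [0.5, 0, 0, 0], [0, 0, 0, 0], [0, 0, 0, 0]]])

```text
t: 8.45
tcp_pos: [0.4765, 0.3889, 0.0992]
tool_rot: [0.0, 0.707, 0.0, 0.707]
force: [-1.3, -0.7, 5.3]
finger_gap: 0.448
```

In contact at 5 N. Releasing and rising.

Request:
arm_command(series=[[[0, 0, 0, 0], [0, 0, 0, 0], [0, 0, 0, 0], [0, 0, 0, 0], [-10, 0, 0, 0], [-25, 0, 0, 0], [-35, 0, 0, 0], [-35, 0, 0, 0], [-27, 0, 0, 0], [0, 0, 0, 0]]], jaw=66)

```text
t: 9.45
tcp_pos: [0.4792, 0.3903, 0.2359]
tool_rot: [0.002, 0.704, 0.002, 0.71]
force: [1.0, 0.1, 0.8]
finger_gap: 0.66
```

Request:
arm_command(series=[[[0, -20, 3, 0], [0, -42, 7, 0], [0, -42, 7, 0], [0, -42, 7, 0], [0, -42, 7, 0], [0, -42, 7, 0], [0, -42, 7, 0], [0, -42, 7, 0], [0, -42, 7, 0], [0, -25, 4, 0]]])

```text
t: 10.45
tcp_pos: [0.5396, 0.0048, 0.23]
tool_rot: [0.001, 0.707, -0.001, 0.707]
force: [0.7, -0.2, 0.1]
finger_gap: 0.666
```

Request:
arm_command(series=[[[20, 0, 0, 0], [28, 0, 0, 0], [25, 0, 0, 0], [20, 0, 0, 0], [15, 0, 0, 0], [10, 0, 0, 0], [6, 0, 0, 0], [0, 0, 0, 0]]])

```text
t: 11.25
tcp_pos: [0.5391, 0.0078, 0.1057]
tool_rot: [0.0, 0.708, 0.0, 0.707]
force: [-0.2, 0.7, 0.5]
finger_gap: 0.66
```

Request:
arm_command(series=[[[0, 0, 0, 0], [0, 0, 0, 0], [0, 0, 0, 0], [0, 0, 0, 0], [0, 0, 0, 0], [0, 0, 0, 0], [0, 0, 0, 0]]], jaw=0)

```text
t: 11.95
tcp_pos: [0.5399, 0.0077, 0.107]
tool_rot: [-0.0, 0.707, -0.0, 0.708]
force: [-1.2, 0.4, 4.7]
finger_gap: 0.449
```

Request:
arm_command(series=[[[-4, 0, 0, 0], [-10, 0, 0, 0], [-20, 0, 0, 0], [-26, 0, 0, 0], [-20, 5, -2, 0], [0, 10, -2, 0], [0, 20, -5, 0], [0, 28, -7, 0], [0, 30, -7, 0], [0, 30, -7, 0]]])

```text
t: 12.95
tcp_pos: [0.5079, 0.1321, 0.185]
tool_rot: [0.0, 0.708, -0.0, 0.706]
force: [1.0, 0.4, -2.7]
finger_gap: 0.451
```

Request:
arm_command(series=[[[0, 30, -7, 0], [0, 30, -7, 0], [0, 30, -7, 0], [0, 30, -7, 0], [0, 28, -6, 0], [0, 22, -6, 0], [0, 14, -4, 0], [0, 7, -2, 0], [0, 0, 0, 0], [0, 0, 0, 0]]])

```text
t: 13.95
tcp_pos: [0.4635, 0.321, 0.186]
tool_rot: [-0.0, 0.707, -0.0, 0.707]
force: [0.5, 0.0, -2.3]
finger_gap: 0.445
```

Request:
arm_command(series=[[[8, 0, 0, 0], [16, 0, 0, 0], [20, 0, 0, 0], [18, 0, 0, 0], [12, 0, 0, 0], [6, 0, 0, 0], [3, 0, 0, 0], [1, 0, 0, 0], [0, 0, 0, 0], [0, 0, 0, 0]]])

```text
t: 14.95
tcp_pos: [0.464, 0.322, 0.103]
tool_rot: [0.0, 0.707, 0.0, 0.708]
force: [-0.5, -0.1, -3.4]
finger_gap: 0.445
```

Request:
arm_command(series=[[[1, 0, 0, 0], [0.5, 0, 0, 0], [0.5, 0, 0, 0], [0.5, 0, 0, 0], [0.5, 0, 0, 0], [0.5, 0, 0, 0], [0.5, 0, 0, 0], [0, 0, 0, 0], [0, 0, 0, 0]]])

```text
t: 15.85
tcp_pos: [0.4635, 0.3219, 0.0991]
tool_rot: [0.0, 0.707, 0.0, 0.707]
force: [-2.5, -0.3, 5.8]
finger_gap: 0.449
```

Request:
arm_command(series=[[[0, 0, 0, 0], [0, 0, 0, 0], [0, 0, 0, 0], [0, 0, 0, 0], [-10, 0, 0, 0], [-25, 0, 0, 0], [-35, 0, 0, 0], [-35, 0, 0, 0], [-27, 0, 0, 0], [0, 0, 0, 0]]], jaw=66)

```text
t: 16.85
tcp_pos: [0.4662, 0.323, 0.2354]
tool_rot: [0.001, 0.704, 0.001, 0.71]
force: [-0.1, 0.4, -0.2]
finger_gap: 0.663
```

Request:
arm_command(series=[[[0, -20, 7, 0], [0, -42, 14, 0], [0, -42, 14, 0], [0, -42, 14, 0], [0, -42, 15, 0], [0, -42, 15, 0], [0, -42, 14, 0], [0, -42, 14, 0], [0, -40, 14, 0], [0, -25, 8, 0]]])

```text
t: 17.85
tcp_pos: [0.5931, -0.0604, 0.2298]
tool_rot: [0.001, 0.707, -0.001, 0.707]
force: [0.2, 0.5, 0.4]
finger_gap: 0.66
```

Request:
arm_command(series=[[[20, 0, 0, 0], [28, 0, 0, 0], [25, 0, 0, 0], [20, 0, 0, 0], [15, 0, 0, 0], [10, 0, 0, 0], [6, 0, 0, 0], [0, 0, 0, 0]]])

```text
t: 18.65
tcp_pos: [0.592, -0.0571, 0.1056]
tool_rot: [0.0, 0.708, 0.0, 0.707]
force: [0.1, -0.7, 0.1]
finger_gap: 0.658
```

Request:
arm_command(series=[[[0, 0, 0, 0], [0, 0, 0, 0], [0, 0, 0, 0], [0, 0, 0, 0], [0, 0, 0, 0], [0, 0, 0, 0], [0, 0, 0, 0]]], jaw=0)

```text
t: 19.35
tcp_pos: [0.5932, -0.0574, 0.1071]
tool_rot: [-0.0, 0.706, -0.0, 0.708]
force: [0.5, 0.7, 5.7]
finger_gap: 0.449
```

Request:
arm_command(series=[[[-4, 0, 0, 0], [-12, 0, 0, 0], [-24, 0, 0, 0], [-30, 0, 0, 0], [-20, 0, 0, 0], [0, 10, -4, 0], [0, 20, -9, 0], [0, 28, -13, 0], [0, 30, -13, 0], [0, 30, -14, 0]]])

```text
t: 20.35
tcp_pos: [0.5359, 0.0634, 0.1943]
tool_rot: [0.0, 0.709, 0.0, 0.705]
force: [0.7, 0.3, -2.1]
finger_gap: 0.444
```

Request:
arm_command(series=[[[0, 30, -14, 0], [0, 30, -14, 0], [0, 30, -14, 0], [0, 30, -13, 0], [0, 28, -13, 0], [0, 22, -10, 0], [0, 14, -6, 0], [0, 8, -3, 0], [0, 2, 0, 0], [0, 0, 0, 0]]])

```text
t: 21.35
tcp_pos: [0.4526, 0.2546, 0.196]
tool_rot: [-0.0, 0.707, -0.0, 0.707]
force: [0.0, 0.5, -3.2]
finger_gap: 0.447
```

Request:
arm_command(series=[[[8, 0, 0, 0], [18, 0, 0, 0], [24, 0, 0, 0], [22, 0, 0, 0], [12, 0, 0, 0], [6, 0, 0, 0], [3, 0, 0, 0], [1, 0, 0, 0], [0, 0, 0, 0], [0, 0, 0, 0]]])

```text
t: 22.35
tcp_pos: [0.453, 0.255, 0.103]
tool_rot: [0.0, 0.707, 0.0, 0.708]
force: [0.2, 0.6, -2.9]
finger_gap: 0.441
```

Request:
arm_command(series=[[[1, 0, 0, 0], [0.5, 0, 0, 0], [0.5, 0, 0, 0], [0.5, 0, 0, 0], [0.5, 0, 0, 0], [0.5, 0, 0, 0], [0.5, 0, 0, 0], [0, 0, 0, 0], [0, 0, 0, 0]]])

```text
t: 23.25
tcp_pos: [0.4526, 0.2548, 0.0991]
tool_rot: [0.0, 0.707, 0.0, 0.707]
force: [-1.5, -0.2, 5.8]
finger_gap: 0.443
```

Release, rise, and look at all three bottles, the jar and the mats.

Request:
arm_command(series=[[[0, 0, 0, 0], [0, 0, 0, 0], [0, 0, 0, 0], [0, 0, 0, 0], [-10, 0, 0, 0], [-25, 0, 0, 0], [-35, 0, 0, 0], [-35, 0, 0, 0], [-27, 0, 0, 0], [0, 0, 0, 0]]], jaw=66)

```text
t: 24.25
tcp_pos: [0.4551, 0.2557, 0.2349]
tool_rot: [0.001, 0.704, 0.001, 0.71]
force: [0.3, 0.6, -0.7]
finger_gap: 0.659
```

```bash
python3 - <<'E'
from h import *
T=snapshot("top");crop(T,50,130,310,280,3,"t2")
for c in HUE:
    for b in blobs(mask(T,c)):
        x,y,w,h,a=b[0]
        if 205<b[1][0]<310 and 140<b[1][1]<215: print(c,b[0],on("top",(x+(w-1)/2,y+(h-1)/2),.013)*1000)
g=cv2.cvtColor(T,cv2.COLOR_RGB2GRAY)[150:200,235:275]
for b in blobs((g<45).astype(np.uint8)): 
    b0=b[0]; print("black",b0)
cv2.imwrite("pics/raw2.png",T[:,:,::-1])
E
```

```text
red [215, 168, 25, 25, 492] [577.9025  78.1624  13.    ]
yellow [270, 167, 25, 25, 486] [592.1428 -56.937   13.    ]
blue [242, 185, 26, 26, 506] [539.8594   6.7553  13.    ]
black [0, 0, 40, 3, 106]
black [11, 11, 18, 23, 320]
```

View pics/t2.png

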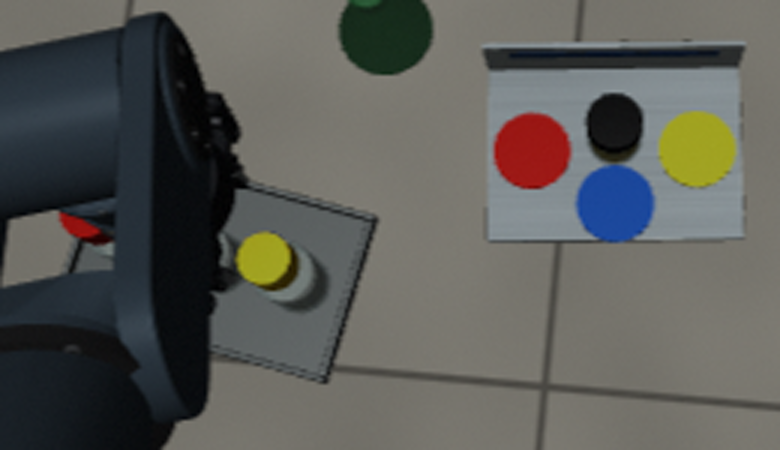

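Bottles stand in the tray (yellow visible, red partly seen behind the arm), mats are clear: red (578,78), blue (539.6,6.5), yellow (592,-57). The jar is unmoved at (595,12).

Request:
arm_command(series=[[[0, -15, 9, 0], [0, -30, 18, 0], [0, -38, 22, 0], [0, -40, 23, 0], [0, -40, 23, 0], [0, -40, 23, 0], [0, -30, 18, 0], [0, -10, 7, 0], [0, 0, 0, 0], [0, 0, 0, 0]]], jaw=72)

```text
t: 25.3
tcp_pos: [0.594, 0.0129, 0.2292]
tool_rot: [0.0, 0.708, 0.001, 0.706]
force: [0.0, 1.2, 0.0]
finger_gap: 0.719
```

Request:
arm_command(series=[[[20, 0, 0, 0], [35, 0, 0, 0], [40, 0, 0, 0], [35, 0, 0, 0], [25, 0, 0, 0], [20, 0, 0, 0], [15, 0, 0, 0], [10, 0, 0, 0], [4, 0, 0, 0], [0, 0, 0, 0]]])

```text
t: 26.3
tcp_pos: [0.5955, 0.0122, 0.0264]
tool_rot: [-0.0, 0.707, 0.0, 0.707]
force: [0.1, 0.7, 0.6]
finger_gap: 0.717
```

Request:
arm_command(series=[[[0, 0, 0, 0], [0, 0, 0, 0], [0, 0, 0, 0], [0, 0, 0, 0], [0, 0, 0, 0], [0, 0, 0, 0], [0, 0, 0, 0]]], jaw=0)

```text
t: 27.0
tcp_pos: [0.5963, 0.0116, 0.0274]
tool_rot: [-0.0, 0.706, -0.0, 0.708]
force: [-0.7, 0.2, 6.5]
finger_gap: 0.529
```

Request:
arm_command(series=[[[-4, 0, 0, 0], [-12, 0, 0, 0], [-26, 0, 0, 0], [-32, 0, 0, 0], [-24, 0, 0, 0], [-12, -10, -2, 0], [0, -22, -5, 0], [0, -30, -7, 0], [0, -32, -7, 0], [0, -32, -7, 0]]])

```text
t: 28.0
tcp_pos: [0.5663, -0.1156, 0.136]
tool_rot: [-0.0, 0.708, 0.0, 0.707]
force: [-0.5, -1.4, -1.9]
finger_gap: 0.531
```

Request:
arm_command(series=[[[0, -32, -7, 0], [0, -32, -7, 0], [0, -32, -7, 0], [0, -32, -7, 0], [0, -32, -7, 0], [0, -28, -6, 0], [0, -22, -5, 0], [0, -14, -2, 0], [0, -6, -1, 0], [0, 0, 0, 0]]])

```text
t: 29.0
tcp_pos: [0.5181, -0.3445, 0.136]
tool_rot: [0.001, 0.707, -0.0, 0.707]
force: [-0.3, -0.3, -1.4]
finger_gap: 0.53
```

Request:
arm_command(series=[[[8, 0, 0, 0], [14, 0, 0, 0], [14, 0, 0, 0], [10, 0, 0, 0], [6, 0, 0, 0], [3, 0, 0, 0], [1, 0, 0, 0], [0, 0, 0, 0], [0, 0, 0, 0]]])

```text
t: 29.9
tcp_pos: [0.5188, -0.3446, 0.0809]
tool_rot: [-0.0, 0.707, -0.0, 0.707]
force: [-0.5, 0.1, -0.3]
finger_gap: 0.529
```

Request:
arm_command(series=[[[1, 0, 0, 0], [0.5, 0, 0, 0], [0.5, 0, 0, 0], [0.5, 0, 0, 0], [0, 0, 0, 0], [0, 0, 0, 0]]])

```text
t: 30.5
tcp_pos: [0.5185, -0.3442, 0.0778]
tool_rot: [0.0, 0.707, -0.0, 0.707]
force: [-0.8, -0.7, -1.6]
finger_gap: 0.527
```

Request:
arm_command(series=[[[0.5, 0, 0, 0], [0.5, 0, 0, 0], [0.5, 0, 0, 0], [0.5, 0, 0, 0], [0, 0, 0, 0], [0, 0, 0, 0]]])

```text
t: 31.1
tcp_pos: [0.5185, -0.3443, 0.0774]
tool_rot: [-0.0, 0.707, -0.0, 0.707]
force: [-2.8, 2.6, 8.6]
finger_gap: 0.529
```

Contact at 8.6 N. Opening slightly wider, then rising.

Request:
arm_command(series=[[[0, 0, 0, 0], [0, 0, 0, 0], [0, 0, 0, 0], [0, 0, 0, 0], [0, 0, 0, 0], [-10, 0, 0, 0], [-25, 0, 0, 0], [-40, 0, 0, 0], [-40, 0, 0, 0], [-39, 0, 0, 0]]], jaw=75)

```text
t: 32.1
tcp_pos: [0.5184, -0.3441, 0.2321]
tool_rot: [-0.0, 0.707, -0.0, 0.707]
force: [-0.1, -1.0, 0.3]
finger_gap: 0.753
```

Request:
arm_command(series=[[[0, 20, 0, 0], [0, 40, 0, 0], [0, 45, 0, 0], [0, 45, 0, 0], [0, 45, 0, 0], [0, 45, 0, 0], [0, 30, 0, 0], [0, 15, 0, 0], [0, 0, 0, 0], [0, 0, 0, 0]]])

```text
t: 33.1
tcp_pos: [0.5188, -0.0599, 0.2299]
tool_rot: [-0.0, 0.707, -0.0, 0.707]
force: [0.3, -1.0, -0.9]
finger_gap: 0.749
```

```bash
python3 - <<'E'
from h import *
T=snapshot("top");cv2.imwrite("pics/raw3.png",T[:,:,::-1])
a=T[170:270,50:190];b=T[170:270,340:460]
o=[cv2.resize(i[:,:,::-1],None,fx=k,fy=k,interpolation=cv2.INTER_CUBIC) for i,k in((a,3),(b,3))]
cv2.imwrite("pics/t3.png",np.hstack(o))
for c in HUE:
    for q in blobs(mask(T,c)):
        if q[1][0]<200 and 150<q[1][1]<280:
            print(c,q[0],q[1],on("top",q[1],.14)*1000)
g=cv2.cvtColor(T,cv2.COLOR_RGB2GRAY)[170:270,340:460]
print([ (q[0],q[1]+[340,170]) for q in blobs((g<45).astype(np.uint8))])
E
```

```text
red [70, 192, 18, 18, 249] [ 78.5663 200.261 ] [475.1617 386.8942 140.    ]
yellow [128, 208, 19, 19, 267] [137.7004 216.3521] [451.1262 253.4458 140.    ]
blue [99, 200, 18, 19, 254] [107.5157 208.6614] [462.207 321.133 140.   ]
[([57, 32, 25, 21, 371], array([409.9892, 211.8302]))]
```

View pics/t3.png

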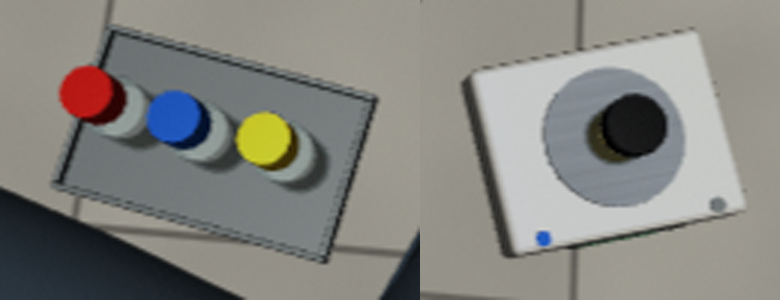

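Tray: three bottles upright in a row. Balance: jar upright, mid-pan. Checking the jar's centre numerically while fetching yellow.

```bash
python3 - <<'E'
from h import *
print(on("top",(411.2,211.2),.12)*1000)
E
```

```text
[ 517.5361 -341.9381  120.    ]
```

Request:
arm_command(series=[[[0, 20, -4, 0], [0, 38, -8, 0], [0, 42, -9, 0], [0, 42, -9, 0], [0, 42, -9, 0], [0, 42, -9, 0], [0, 40, -8, 0], [0, 30, -6, 0], [0, 18, -4, 0], [0, 0, 0, 0]]], jaw=66)

```text
t: 34.15
tcp_pos: [0.4531, 0.2555, 0.2297]
tool_rot: [-0.0, 0.707, 0.0, 0.707]
force: [-0.1, -0.9, 0.5]
finger_gap: 0.66
```

Request:
arm_command(series=[[[20, 0, 0, 0], [28, 0, 0, 0], [25, 0, 0, 0], [20, 0, 0, 0], [18, 0, 0, 0], [11, 0, 0, 0], [7, 0, 0, 0], [2, 0, 0, 0], [0, 0, 0, 0]]])

```text
t: 35.05
tcp_pos: [0.453, 0.2545, 0.099]
tool_rot: [0.0, 0.707, -0.0, 0.707]
force: [0.1, -0.3, 0.9]
finger_gap: 0.66
```

Request:
arm_command(series=[[[0, 0, 0, 0], [0, 0, 0, 0], [0, 0, 0, 0], [0, 0, 0, 0], [0, 0, 0, 0], [0, 0, 0, 0], [0, 0, 0, 0]]], jaw=0)

```text
t: 35.75
tcp_pos: [0.453, 0.255, 0.0997]
tool_rot: [0.0, 0.707, 0.0, 0.708]
force: [-0.7, -0.8, 6.3]
finger_gap: 0.446
```

Request:
arm_command(series=[[[-4, 0, 0, 0], [-12, 0, 0, 0], [-24, 0, 0, 0], [-30, 0, 0, 0], [-20, 0, 0, 0], [0, -10, 4, 0], [0, -20, 9, 0], [0, -28, 13, 0], [0, -30, 13, 0], [0, -30, 14, 0]]])

```text
t: 36.75
tcp_pos: [0.5048, 0.1351, 0.1876]
tool_rot: [-0.0, 0.708, -0.0, 0.706]
force: [1.1, 0.2, -2.6]
finger_gap: 0.445
```

Request:
arm_command(series=[[[0, -30, 14, 0], [0, -30, 14, 0], [0, -30, 14, 0], [0, -30, 13, 0], [0, -28, 12.5, 0], [0, -22, 10, 0], [0, -14, 6, 0], [0, -8, 3, 0], [0, -1.5, 0, 0], [0, 0, 0, 0]]])

```text
t: 37.75
tcp_pos: [0.5911, -0.0561, 0.1884]
tool_rot: [0.0, 0.708, 0.0, 0.707]
force: [-0.0, 0.3, -2.1]
finger_gap: 0.445
```

Request:
arm_command(series=[[[8, 0, 0, 0], [16, 0, 0, 0], [18, 0, 0, 0], [16, 0, 0, 0], [10, 0, 0, 0], [6, 0, 0, 0], [3, 0, 0, 0], [1, 0, 0, 0], [0, 0, 0, 0], [0, 0, 0, 0]]])

```text
t: 38.75
tcp_pos: [0.5924, -0.0569, 0.1114]
tool_rot: [-0.0, 0.707, -0.0, 0.708]
force: [-0.3, 0.7, -2.6]
finger_gap: 0.451
```

Request:
arm_command(series=[[[1, 0, 0, 0], [0.5, 0, 0, 0], [0.5, 0, 0, 0], [0.5, 0, 0, 0], [0.5, 0, 0, 0], [0.5, 0, 0, 0], [0.5, 0, 0, 0], [0, 0, 0, 0], [0, 0, 0, 0]]])

```text
t: 39.65
tcp_pos: [0.592, -0.0568, 0.1077]
tool_rot: [-0.0, 0.707, -0.0, 0.707]
force: [-1.7, 0.2, 6.0]
finger_gap: 0.445
```

Request:
arm_command(series=[[[0, 0, 0, 0], [0, 0, 0, 0], [0, 0, 0, 0], [0, 0, 0, 0], [-10, 0, 0, 0], [-25, 0, 0, 0], [-32, 0, 0, 0], [-32, 0, 0, 0], [-25, 0, 0, 0], [0, 0, 0, 0]]], jaw=66)

```text
t: 40.65
tcp_pos: [0.5947, -0.0574, 0.2357]
tool_rot: [-0.001, 0.704, -0.001, 0.71]
force: [-0.2, -1.9, -0.0]
finger_gap: 0.662
```

Request:
arm_command(series=[[[0, 20, -7, 0], [0, 42, -14, 0], [0, 42, -14, 0], [0, 42, -14, 0], [0, 42, -14.5, 0], [0, 42, -15, 0], [0, 42, -14, 0], [0, 42, -14, 0], [0, 40, -14, 0], [0, 24.5, -8, 0]]])

```text
t: 41.65
tcp_pos: [0.4614, 0.3242, 0.23]
tool_rot: [-0.001, 0.708, 0.001, 0.706]
force: [0.1, -0.2, -0.7]
finger_gap: 0.662
```

Request:
arm_command(series=[[[20, 0, 0, 0], [29, 0, 0, 0], [25, 0, 0, 0], [20, 0, 0, 0], [18, 0, 0, 0], [11, 0, 0, 0], [7, 0, 0, 0], [2, 0, 0, 0], [0, 0, 0, 0]]])

```text
t: 42.55
tcp_pos: [0.4638, 0.3219, 0.099]
tool_rot: [0.0, 0.707, 0.0, 0.707]
force: [-0.3, -0.2, 0.2]
finger_gap: 0.658
```

Request:
arm_command(series=[[[0, 0, 0, 0], [0, 0, 0, 0], [0, 0, 0, 0], [0, 0, 0, 0], [0, 0, 0, 0], [0, 0, 0, 0], [0, 0, 0, 0]]], jaw=0)

```text
t: 43.25
tcp_pos: [0.4639, 0.3221, 0.0997]
tool_rot: [0.0, 0.707, 0.0, 0.708]
force: [-1.2, 0.4, 5.8]
finger_gap: 0.442
```

Request:
arm_command(series=[[[-4, 0, 0, 0], [-12, 0, 0, 0], [-24, 0, 0, 0], [-30, 0, 0, 0], [-20, 0, 0, 0], [0, -10, 2.5, 0], [0, -20, 5, 0], [0, -28, 7, 0], [0, -30, 7, 0], [0, -30, 7, 0]]])

```text
t: 44.25
tcp_pos: [0.4911, 0.2019, 0.1875]
tool_rot: [-0.0, 0.708, -0.0, 0.706]
force: [0.0, 0.3, -2.5]
finger_gap: 0.442
```

Request:
arm_command(series=[[[0, -30, 7, 0], [0, -30, 7, 0], [0, -30, 7, 0], [0, -30, 7, 0], [0, -28, 7, 0], [0, -22, 5.5, 0], [0, -14, 4, 0], [0, -8, 2, 0], [0, -5, 1, 0], [0, 0, 0, 0]]])

```text
t: 45.25
tcp_pos: [0.5392, 0.0068, 0.1885]
tool_rot: [0.0, 0.707, 0.0, 0.707]
force: [-0.5, 0.1, -4.2]
finger_gap: 0.447
```

Request:
arm_command(series=[[[8, 0, 0, 0], [16, 0, 0, 0], [18, 0, 0, 0], [16, 0, 0, 0], [10, 0, 0, 0], [6, 0, 0, 0], [3, 0, 0, 0], [1, 0, 0, 0], [0, 0, 0, 0], [0, 0, 0, 0]]])

```text
t: 46.25
tcp_pos: [0.54, 0.0067, 0.1114]
tool_rot: [-0.0, 0.707, -0.0, 0.708]
force: [-0.4, -0.5, -4.2]
finger_gap: 0.444
```

Request:
arm_command(series=[[[1, 0, 0, 0], [0.5, 0, 0, 0], [0.5, 0, 0, 0], [0.5, 0, 0, 0], [0.5, 0, 0, 0], [0.5, 0, 0, 0], [0.5, 0, 0, 0], [0, 0, 0, 0], [0, 0, 0, 0]]])

```text
t: 47.15
tcp_pos: [0.5395, 0.0068, 0.1077]
tool_rot: [-0.0, 0.707, -0.0, 0.707]
force: [-2.2, -0.7, 5.4]
finger_gap: 0.445
```

Request:
arm_command(series=[[[0, 0, 0, 0], [0, 0, 0, 0], [0, 0, 0, 0], [0, 0, 0, 0], [-10, 0, 0, 0], [-25, 0, 0, 0], [-32, 0, 0, 0], [-32, 0, 0, 0], [-25, 0, 0, 0], [0, 0, 0, 0]]], jaw=66)

```text
t: 48.15
tcp_pos: [0.5421, 0.0064, 0.2353]
tool_rot: [-0.001, 0.704, -0.001, 0.71]
force: [0.5, 0.5, 0.2]
finger_gap: 0.658
```

Request:
arm_command(series=[[[0, 21, -3, 0], [0, 42, -7, 0], [0, 42, -7, 0], [0, 42, -7, 0], [0, 42, -7, 0], [0, 42, -7, 0], [0, 42, -7, 0], [0, 42, -7, 0], [0, 42, -7, 0], [0, 25.5, -4, 0]]])

```text
t: 49.15
tcp_pos: [0.475, 0.392, 0.23]
tool_rot: [-0.001, 0.708, 0.001, 0.707]
force: [-0.1, -0.3, -0.2]
finger_gap: 0.659
```

Request:
arm_command(series=[[[20, 0, 0, 0], [29, 0, 0, 0], [25, 0, 0, 0], [20, 0, 0, 0], [18, 0, 0, 0], [11, 0, 0, 0], [7, 0, 0, 0], [2, 0, 0, 0], [0, 0, 0, 0]]])

```text
t: 50.05
tcp_pos: [0.4767, 0.3894, 0.099]
tool_rot: [0.0, 0.707, 0.0, 0.707]
force: [0.5, 0.4, 0.1]
finger_gap: 0.664
```

Request:
arm_command(series=[[[0, 0, 0, 0], [0, 0, 0, 0], [0, 0, 0, 0], [0, 0, 0, 0], [0, 0, 0, 0], [0, 0, 0, 0], [0, 0, 0, 0]]], jaw=0)

```text
t: 50.75
tcp_pos: [0.4769, 0.3896, 0.0998]
tool_rot: [0.0, 0.707, 0.0, 0.708]
force: [-1.0, -0.7, 5.8]
finger_gap: 0.447
```

Request:
arm_command(series=[[[-4, 0, 0, 0], [-12, 0, 0, 0], [-24, 0, 0, 0], [-30, 0, 0, 0], [-20, 0, 0, 0], [0, -10, 3, 0], [0, -20, 6, 0], [0, -28, 9, 0], [0, -30, 10, 0], [0, -30, 10, 0]]])

```text
t: 51.75
tcp_pos: [0.5137, 0.2692, 0.1874]
tool_rot: [-0.001, 0.708, -0.0, 0.706]
force: [-0.1, 0.3, -3.0]
finger_gap: 0.445
```

Request:
arm_command(series=[[[0, -30, 10, 0], [0, -30, 10, 0], [0, -30, 10, 0], [0, -30, 10, 0], [0, -28, 9, 0], [0, -22, 7, 0], [0, -14, 5, 0], [0, -7, 2, 0], [0, -2, 0.5, 0], [0, 0, 0, 0]]])

```text
t: 52.75
tcp_pos: [0.5775, 0.0787, 0.1885]
tool_rot: [0.0, 0.707, 0.0, 0.707]
force: [-0.3, -0.0, -2.7]
finger_gap: 0.446
```

Request:
arm_command(series=[[[8, 0, 0, 0], [16, 0, 0, 0], [18, 0, 0, 0], [16, 0, 0, 0], [10, 0, 0, 0], [6, 0, 0, 0], [3, 0, 0, 0], [1, 0, 0, 0], [0, 0, 0, 0], [0, 0, 0, 0]]])

```text
t: 53.75
tcp_pos: [0.5785, 0.0782, 0.1114]
tool_rot: [0.0, 0.707, -0.0, 0.708]
force: [0.6, 0.7, -2.2]
finger_gap: 0.447
```

Request:
arm_command(series=[[[1, 0, 0, 0], [0.5, 0, 0, 0], [0.5, 0, 0, 0], [0.5, 0, 0, 0], [0.5, 0, 0, 0], [0.5, 0, 0, 0], [0.5, 0, 0, 0], [0, 0, 0, 0], [0, 0, 0, 0]]])

```text
t: 54.65
tcp_pos: [0.578, 0.0783, 0.1078]
tool_rot: [-0.0, 0.707, -0.0, 0.707]
force: [-1.7, -0.7, 5.9]
finger_gap: 0.446
```

Release, rise, and back the arm away to the tray side for a clear view.

Request:
arm_command(series=[[[0, 0, 0, 0], [0, 0, 0, 0], [0, 0, 0, 0], [0, 0, 0, 0], [-10, 0, 0, 0], [-25, 0, 0, 0], [-32, 0, 0, 0], [-32, 0, 0, 0], [-25, 0, 0, 0], [0, 0, 0, 0]]], jaw=66)

```text
t: 55.65
tcp_pos: [0.5808, 0.0782, 0.2356]
tool_rot: [-0.0, 0.704, -0.0, 0.711]
force: [0.7, -0.2, 1.0]
finger_gap: 0.661
```

Request:
arm_command(series=[[[0, 20, -8, 0], [0, 40, -15, 0], [0, 40, -15, 0], [0, 40, -15, 0], [0, 40, -15, 0], [0, 40, -15, 0], [0, 40, -15, 0], [0, 25, -10, 0], [0, 0, 0, 0], [0, 0, 0, 0]]])

```text
t: 56.65
tcp_pos: [0.4693, 0.3633, 0.2301]
tool_rot: [-0.001, 0.707, 0.0, 0.707]
force: [0.6, 0.1, -1.3]
finger_gap: 0.656
```

```bash
python3 - <<'E'
from h import *
T=snapshot("top");S=snapshot("scene")
cv2.imwrite("pics/t4.png",np.hstack([cv2.resize(i[:,:,::-1],(w,390),interpolation=cv2.INTER_CUBIC) for i,w in((T[130:225,190:320],480),(S[130:300,220:350],300))]))
cv2.imwrite("pics/raw4.png",T[:,:,::-1])
print(status.sense()["tcp_pos"])
g=cv2.cvtColor(T,cv2.COLOR_RGB2GRAY)[170:270,340:460]
print([ (q[0],q[1]+[340,170]) for q in blobs((g<45).astype(np.uint8))])
for c in HUE:
    m=mask(T,c,150,100)
    for q in blobs(m,60):
        if 205<q[1][0]<310 and 140<q[1][1]<215: print(c,q[0],q[1],"top",on("top",q[1],.145)*1000)
E
```

```text
[0.4702 0.3622 0.2304]
[([14, 27, 18, 59, 149], array([362.0537, 226.8389])), ([56, 31, 26, 23, 446], array([408.861 , 212.5538]))]
red [216, 159, 17, 16, 217] [224.3871 166.4608] top [577.1436  77.1304 145.    ]
red [215, 172, 25, 21, 137] [227.2555 184.635 ] top [536.8103  66.8295 145.    ]
yellow [277, 157, 17, 17, 219] [285.4566 165.1096] top [591.8051 -56.666  145.    ]
yellow [270, 171, 25, 21, 156] [280.5064 184.0577] top [548.1316 -48.9497 145.    ]
blue [242, 178, 26, 33, 364] [254.8791 192.1758] top [525.2393   5.2802 145.    ]
```

View pics/t4.png

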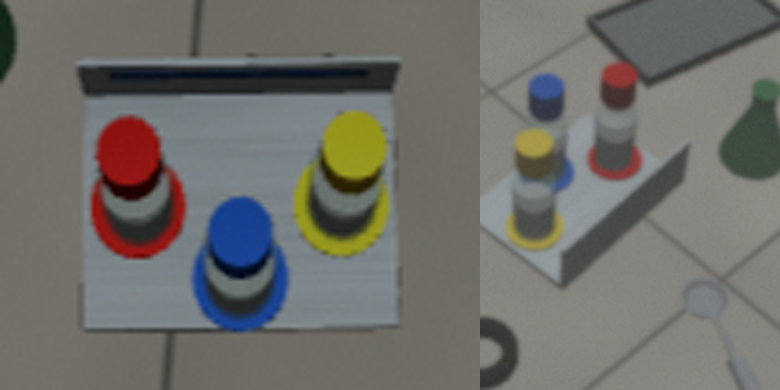

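All bottles stand upright and centred on their own mats (caps within 1–2 mm), the jar is on the pan, and the flask is unmoved. Handing in.

```bash
python3 -c "
from station import ticket,status
print(status.sense()['t'],ticket.sign_off())"
```

```text
the job is handed in; nothing more can be done
56.75 None
```

I finished the job in the order asked and handed it in at 56.75 s, with the arm clear of everything. I moved the red, blue and yellow bottles to the tray, set the jar on the balance pan, then put yellow, blue and red back on their own mats.

- **Bottles:** In the last pictures all three stand upright on their own mats. The red and yellow caps measured within about 1–2 mm of their mat centres. My blue measurement merged the cap with its mat, so blue is judged only from the picture and from the tool position when I set it down.
- **Jar:** It measured about 3 mm from the pan's centre, upright, right after I placed it. It was still there in the last image, where I only checked that its dark blob was in the same place.
- **Forces:** Readings stayed under 10 N throughout.
- **Flask:** It was not touched.

No check failed.

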